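# Tap three sample-tube caps shut, blank first

### The arm

A 6-joint arm with a two-finger parallel gripper is mounted at the origin on a cart in front of the work surface, level with it; the furniture and walls round the work are solid. World frame = base frame: x ahead of the robot, y to its left, z up, the work surface at z = 0. Lengths are in mm, angles in degrees, forces in N, time in s.
With the tool pointing down it reaches from about 300 to 850 mm from the base axis. Payload 4.2 kg.
Tool frame: the origin (TCP) lies on the centre line of the jaws, within the pads' length; the fingertips stand 11 mm ahead of it and the grasp point (between the pads) lies 8 mm behind it; z points along the fingers, y is the line along which they close (so a half turn about z gives the same grasp; the last joint's range is limited). The gripper opens to 91 mm and grips with 3 to 60 N. Pads are 32 mm wide; open, the fingers measure 118 mm over their backs; the gripper's body (76 mm by 178 mm) begins 60 mm behind the grasp point.
Start: joints at [65.776, 18.312, 89.639, -0, 72.044, -1.146], TCP at [225.401, 528.996, 224.976] pointing down, gripper open.
Joint ranges: [-177.97, 177.97], [-48.28, 115.42], [12.27, 149.76], [-77.06, 257.06], [2.81, 150.46], [-146.56, 146.56]. Speed limits (degrees/s): [147.25, 147.25, 180, 180, 180, 180].

### API

Orientations are given as [roll, pitch, yaw] about the fixed x, y, z axes, in that order (R = Rz(yaw) Ry(pitch) Rx(roll)).
In Python, from workcell import env, grab_frame, camera_model, models gives the robot as it stands.
- The arm moves only by the shell command python3 -m crank 'ROWS' [FORCE]. ROWS is text: rows parted by semicolons, each of 7 numbers parted by spaces: the closure, from -1 (fully open) to 1 (shut), so that 0 is half open, then the shift along the tool's x, y, z in mm, then the turn, a rotation vector about the tool's x, y, z in degrees. A call has 1 to 10 rows; each row shifts and turns the commanded pose from where the row before left it, along the tool's axes as they then stand; what a row does not reach is not made up. A row lasts 1/8 s, in which the tool goes at most 62.5 mm and 10.7 degrees, less where a joint would pass 70% of its speed; a pose out of reach is approached as far as the arm can. A call is refused whole if a number of a shift passes 62.5 or a number of a turn 10.7, either way. A call with a gripper value outside its range is refused whole. The fingers move at their own pace and stop on an object; FORCE is the grip in N (left out, the last holds). Time passes only in rows, so rows that do not move let the fingers close. It gives the time, the measured TCP pose, the force, the opening and the grip force at its end, in the units of the state.
- env.state(): the state, without advancing time (a new reading comes with each control period).
- grab_frame(name): name is "scene" or "top" or "wrist"; returns the picture (384x512x3 uint8, blue, green, red); there is no depth.
- camera_model(name): a dict with "K" (3x3 intrinsics, pixels), "R" (3x3) and "t" (3): a world point X has camera coordinates R X + t; the wrist camera has in their place "mount" (4x4, takes a point from camera to tool coordinates, whose origin is the TCP and whose axes are the flange's). Camera axes: x right, y down, z forward; pixel columns grow to the right and rows downward; lengths in mm; the calibration is good to about 2 mm. A picture is of the moment at which its call begins: read the wrist's pose just before it. camera_model takes no time and is no camera call.
- env.job_done(): hands the job in; it is judged then, once.
Trained networks look in the newest picture that a camera, given by its name, has taken for a name from the list of things; names that differ only in an ending like _2 or _b are one class to them, and where a whole thing is asked for, a point or a joint stands for the part that bears it (a point fixed in the world has none). Each returns a list of dicts, best first, with "p" (0 to 1); they miss things now and then, are a little off and sometimes report something else, mostly with a low value. They report only what shows in the picture. A call takes as long as a camera call.
- models.search_frame(name, camera): "point" ([x, y, z] in mm, in world coordinates, good to about 4 mm: the middle of the surface that is visible of it).
The state is a dict: "time_s": time; "qpos": joint angles; "qvel": joint speeds; "effort": joint torques, N m; "ee_pos": TCP position; "ee_rot": TCP orientation; "force": force on the tool from outside, world axes, zero at the start; "torque": the same for the moment, N m; "gripper_width": finger opening in mm; "gripper_force": force on a finger pad.
Only numpy, scipy, OpenCV 4.12 (cv2) and the standard library are available. Lean on these libraries where they do the work, as an engineer would, in place of code of your own. Each camera call takes 0.05 s, during which the arm holds its last target. There are 200 camera calls.

### The job

Four sample tubes stand in the aluminium block with their hinged caps ajar. With a fingertip, gently tap three caps fully shut, one at a time: first the blank, which is the tube at the block's cut-off corner, then the second and then the third along the row, so that nothing is carried from a stronger sample to a cleaner one. Leave the fourth cap ajar, as that tube has still to be filled; pick nothing up, and leave the tubes in their holes, the block where it stands and the things round it alone.

Things in the scene. Friction and masses are not known exactly. Their poses are not given: they have to be found in the camera images.
- block: drilled aluminium tube block, 76 (x) x 228 (y) x 42 mm, 1.6 kg, loose on the bench, at any yaw. Origin: centre of its underside, z up. Its (-x, +y) corner is cut off at 45 degrees (24 mm a side). Two rows of four blind holes, 36 mm deep, at y = +75, +25, -25, -75 mm: the row at x = -16 mm holds tubes 1 to 4, the row at x = +16 mm is empty
- tube_1: the blank: the tube beside the block's cut corner, at (-16, +75) mm of the block. Plastic hinged-cap sample tube, 17 mm across (rim 22 mm), loose in its hole, rim 18 mm proud. Origin: centre of its underside, 6 mm above the bench; z up; rim at z = 54 mm, upper face of the shut cap at z = 58 mm (64 mm above the bench); -x points from the cap's hinge to its thumb tab
- tube_2: the weaker sample: second from the cut corner, at (-16, +25) mm of the block. Plastic hinged-cap sample tube, 17 mm across (rim 22 mm), loose in its hole, rim 18 mm proud. Origin: centre of its underside, 6 mm above the bench; z up; rim at z = 54 mm, upper face of the shut cap at z = 58 mm (64 mm above the bench); -x points from the cap's hinge to its thumb tab
- tube_3: the stronger sample: third from the cut corner, at (-16, -25) mm of the block. Plastic hinged-cap sample tube, 17 mm across (rim 22 mm), loose in its hole, rim 18 mm proud. Origin: centre of its underside, 6 mm above the bench; z up; rim at z = 54 mm, upper face of the shut cap at z = 58 mm (64 mm above the bench); -x points from the cap's hinge to its thumb tab
- tube_4: the tube still to be filled: farthest from the cut corner, at (-16, -75) mm of the block. Plastic hinged-cap sample tube, 17 mm across (rim 22 mm), loose in its hole, rim 18 mm proud. Origin: centre of its underside, 6 mm above the bench; z up; rim at z = 54 mm, upper face of the shut cap at z = 58 mm (64 mm above the bench); -x points from the cap's hinge to its thumb tab
- cap_1 (a joint): hinged cap of tube_1, angle in rad: 0 = fully shut (hard stop), grows as it opens, starts ajar at 0.38 to 0.60. White disc 22 mm across, 4 mm thick, its thumb tab ending 15 mm from the tube's axis. Hinge at rim height, 13 mm from the axis on the tube's +x side; the free edge lifts on the -x side. Stiff hinge, stays where left; 2 to 4 N down on the free half shuts it
- cap_2 (a joint): hinged cap of tube_2, angle in rad: 0 = fully shut (hard stop), grows as it opens, starts ajar at 0.38 to 0.60. White disc 22 mm across, 4 mm thick, its thumb tab ending 15 mm from the tube's axis. Hinge at rim height, 13 mm from the axis on the tube's +x side; the free edge lifts on the -x side. Stiff hinge, stays where left; 2 to 4 N down on the free half shuts it
- cap_3 (a joint): hinged cap of tube_3, angle in rad: 0 = fully shut (hard stop), grows as it opens, starts ajar at 0.38 to 0.60. White disc 22 mm across, 4 mm thick, its thumb tab ending 15 mm from the tube's axis. Hinge at rim height, 13 mm from the axis on the tube's +x side; the free edge lifts on the -x side. Stiff hinge, stays where left; 2 to 4 N down on the free half shuts it
- cap_4 (a joint): hinged cap of tube_4, angle in rad: 0 = fully shut (hard stop), grows as it opens, starts ajar at 0.38 to 0.60. White disc 22 mm across, 4 mm thick, its thumb tab ending 15 mm from the tube's axis. Hinge at rim height, 13 mm from the axis on the tube's +x side; the free edge lifts on the -x side. Stiff hinge, stays where left; 2 to 4 N down on the free half shuts it
- beaker_250: glass beaker, 71 x 76 x 90 mm, standing on the bench to the right of the block; origin at the centre of its underside; a bystander
- dropper_bottle: small dropper bottle with a pointed cap, 28 mm across, 86 mm tall, on the bench right of the block; origin at the centre of its underside; a bystander
- amber_bottle: brown bottle with a cap, 54 mm across, 115 mm tall, on the bench to the left of and beyond the block; origin at the centre of its underside; a bystander
- tape_orange: roll of tape lying flat, 54 mm across, 20 mm high, on the bench to the left of the block; origin at the centre of its underside; a bystander

How it is judged (in metres and radians):
On the way, in this order (a step that is already met when the one before it is completed fails the run):
1. the blank's cap is shut while the other three are ajar (value of joint cap_1 below 0.06 rad and value of joint each of cap_2, cap_3, cap_4 above 0.25 rad), for 0.2 s.
2. the second cap is shut too while the third and fourth are ajar (value of joint each of cap_1, cap_2 below 0.06 rad and value of joint each of cap_3, cap_4 above 0.25 rad), for 0.2 s.
3. the third cap is shut too (value of joint each of cap_1, cap_2, cap_3 below 0.06 rad and value of joint cap_4 above 0.25 rad), for 0.2 s.
At the end, for the whole second after the job is handed in: Caps 1, 2 and 3 are shut to within 0.06 rad (1.5 mm at the free edge), cap 4 is ajar (over 0.30 rad); all tubes stand at rest in their holes (within 4 mm of the floor, tilt under 0.12 rad); the block is within 15 mm and each bystander within 20 mm of its start (value of joint each of cap_1, cap_2, cap_3 below 0.06 rad and value of joint cap_4 above 0.3 rad and distance of block from where it was at the start of the episode below 0.015 m and angle between each of tube_1, tube_2, tube_3, tube_4's own z axis and vertical below 0.12 rad and z of each of tube_1, tube_2, tube_3, tube_4 in the frame of block below 0.01 m and linear speed of each of tube_1, tube_2, tube_3, tube_4 below 0.02 m/s and distance of each of beaker_250, dropper_bottle, amber_bottle, tape_orange from where it was at the start of the episode below 0.02 m); the robot touches nothing.
It fails at once if the cap of the fourth tube is disturbed (value of joint cap_4 below 0.3 rad or value of joint cap_4 above 0.7 rad).
It fails at once if a tube is lifted out of its hole (z of any of tube_1, tube_2, tube_3, tube_4 in the frame of block above 0.016 m).
It fails at once if the block is lifted, or pushed more than 15 mm (height (world z) of block above 0.008 m or distance of block from where it was at the start of the episode above 0.015 m).
It fails at once if a tube, its cap or the block is pressed with more than 30 N (contact force between the arm and block above 30 N or contact force between the arm and tube_1 above 30 N or contact force between the arm and tube_2 above 30 N or contact force between the arm and tube_3 above 30 N or contact force between the arm and tube_4 above 30 N).
It fails at once if a bystander is moved more than 20 mm (distance of any of beaker_250, dropper_bottle, amber_bottle, tape_orange from where it was at the start of the episode above 0.02 m).
It also fails if it takes over 38 s, if anything falls off the work surface, if the arm or the gripper's body presses on something with over 40 N, if the wrist force passes 120 N, or if a joint passes its speed limit or range.

## Working session

There is one attempt and no reset: what is moved stays moved. The work goes in short steps, Python scripts to look and compute and a shell command to move; the robot and the scene stay as the last step left them, time stands still between calls to the robot, and variables do not carry over. Pictures are saved under pics/ and viewed, at most 10 in all, crops included, and the job is handed in when it is done.

```bash
mkdir -p pics; python3 - <<'E'
from workcell import env, grab_frame, camera_model, models
import cv2,numpy as np
s=env.state();print(s['time_s'],s['ee_pos'],s['ee_rot'],s['gripper_width'],s['force'])
for c in ['top','scene']:
    im=grab_frame(c);cv2.imwrite(f'pics/{c}0.png',im)
    for n in ['block','tube_1','cap_1']:
        print(c,n,[(np.round(d['point']).tolist(),round(d['p'],2)) for d in models.search_frame(n,c)])
for n in ['beaker_250','dropper_bottle','amber_bottle','tape_orange']:
    print(n,[(np.round(d['point']).tolist(),round(d['p'],2)) for d in models.search_frame(n,'top')][:2])
m=camera_model('top');print({k:np.round(v,3).tolist() for k,v in m.items()})
m=camera_model('wrist');print({k:np.round(v,3).tolist() for k,v in m.items()})
E
```

```text
0.0 [225.19888172 528.52464956 224.12031883] [-1.79898158e+02 -2.48581586e-03  1.56920580e+02] 91.1131114184934 [ 0.34527629 -0.48195761 -0.63483242]
top block [([542.0, 242.0, 43.0], 0.84)]
top tube_1 [([512.0, 239.0, 69.0], 0.45), ([556.0, 216.0, 71.0], 0.41), ([599.0, 189.0, 70.0], 0.39)]
top cap_1 [([516.0, 238.0, 69.0], 0.52), ([603.0, 189.0, 68.0], 0.49), ([558.0, 216.0, 68.0], 0.47), ([470.0, 264.0, 73.0], 0.47)]
scene block [([531.0, 262.0, 38.0], 0.91), ([472.0, 263.0, 69.0], 0.41)]
scene tube_1 [([467.0, 266.0, 70.0], 0.43), ([556.0, 217.0, 63.0], 0.42), ([600.0, 189.0, 65.0], 0.42), ([510.0, 245.0, 65.0], 0.41)]
scene cap_1 [([470.0, 262.0, 72.0], 0.63), ([508.0, 238.0, 67.0], 0.63), ([603.0, 189.0, 66.0], 0.55)]
beaker_250 [([551.0, -97.0, 36.0], 0.86)]
dropper_bottle []
amber_bottle [([602.0, 484.0, 80.0], 0.76)]
tape_orange [([447.0, 512.0, 18.0], 0.65)]
{'K': [[435.175, 0.0, 254.737], [0.0, 435.175, 188.891], [0.0, 0.0, 1.0]], 'R': [[0.01, -1.0, 0.008], [-0.992, -0.011, -0.128], [0.128, -0.006, -0.992]], 't': [176.035, 507.683, 1207.197]}
{'K': [[313.045, 0.0, 252.613], [0.0, 313.045, 187.449], [0.0, 0.0, 1.0]], 'mount': [[-0.001, -0.957, -0.289, 82.77], [1.0, -0.001, 0.0, -0.878], [-0.0, -0.289, 0.957, -158.903], [0.0, 0.0, 0.0, 1.0]]}
```

```bash
python3 - <<'E'
import cv2
im=cv2.imread('pics/top0.png');a=cv2.resize(im[120:270,80:300],None,fx=3.6,fy=3.6,interpolation=cv2.INTER_CUBIC);cv2.imwrite('pics/top0c.png',a)
E
```

```text
(no output)
```

View pics/scene0.png

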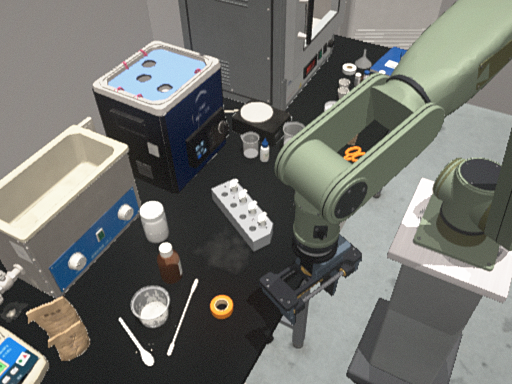

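View pics/top0c.png

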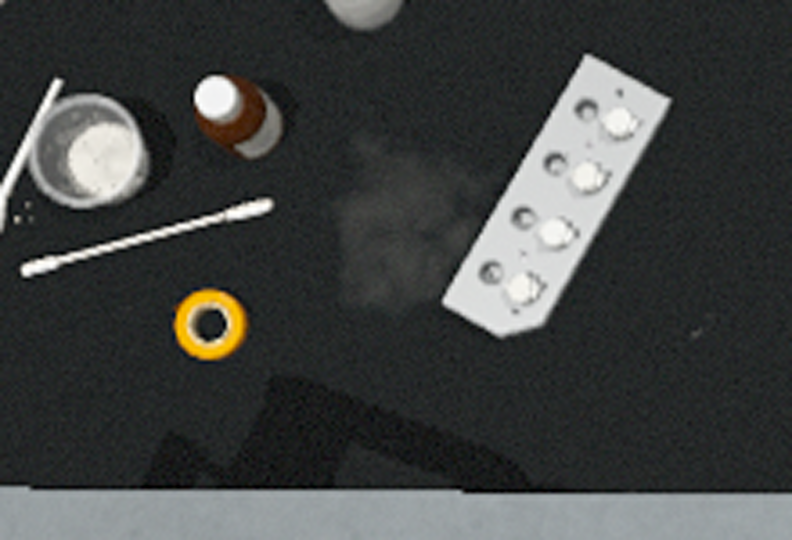

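The top view shows the cut-off corner at the lower right of the block (crop ~(520,330)). Tube 1 is therefore the cap at crop (523,287), world ≈(470,264), and the row runs away to (603,189). The tabs face right, world -y. The scene view shows the path to the block is clear.

```bash
python3 -m crank '1 -41 -18.5 5.5 0 0 0;1 -41 -18.5 5.5 0 0 0;1 -41 -18.5 5.5 0 0 0;1 -41 -18.5 5.5 0 0 0;1 -41 -18.5 5.5 0 0 0;1 -41 -18.5 5.5 0 0 0;1 -41 -18.5 5.5 0 0 0;1 -41 -18.5 5.5 0 0 0;1 0 0 0 0 0 6.4;1 0 0 0 0 0 0'
cat > h.py <<'E'
from workcell import env, grab_frame, camera_model, models
import cv2,numpy as np
from scipy.spatial.transform import Rotation as Ro
def wcam():
    s=env.state();R=Ro.from_euler('xyz',s['ee_rot'],degrees=True).as_matrix();m=camera_model('wrist')
    T=np.eye(4);T[:3,:3]=R;T[:3,3]=s['ee_pos'];return s,m['K'],T@np.array(m['mount'])
def back(u,v,z,K,W):
    d=W[:3,:3]@np.linalg.inv(K)@[u,v,1];c=W[:3,3];return c+d*(z-c[2])/d[2]
def proj(P,K,W):
    q=(np.atleast_2d(P)-W[:3,3])@W[:3,:3];q=q@np.array(K).T;return q[:,:2]/q[:,2:]
def delta(p):
    s=env.state();R=Ro.from_euler('xyz',s['ee_rot'],degrees=True).as_matrix();return R.T@(np.array(p)-s['ee_pos'])
E
python3 - <<'E'
from h import *
s,K,W=wcam();np.savez('w1.npz',K=K,W=W);im=grab_frame('wrist');cv2.imwrite('pics/w1.png',im);print(s['time_s'],s['ee_pos'],s['ee_rot'],s['gripper_width'],s['force'])
for n in ['block','cap_1']:
    print(n,[(np.round(d['point'],1).tolist(),round(d['p'],2)) for d in models.search_frame(n,'wrist')])
cv2.imwrite('pics/w1b.png',cv2.resize(im,None,fx=1.55,fy=1.55,interpolation=cv2.INTER_CUBIC))
E
```

```text
time_s: 1.85
ee_pos: [469.4, 263.8, 180.9]
ee_rot: [180.0, -0.0, 150.5]
force: [-1.0, 0.2, 0.2]
gripper_width: 0.2
gripper_force: 0.0
1.85 [469.43974467 263.83194175 180.9138642 ] [ 1.79996076e+02 -6.77694977e-03  1.50529542e+02] 0.22615394198906122 [-0.99333985  0.18468244  0.21857392]
block [([478.0, 283.9, 41.0], 0.56)]
cap_1 [([468.6, 261.3, 71.4], 0.72), ([514.4, 240.1, 72.2], 0.5)]
```

View pics/w1b.png

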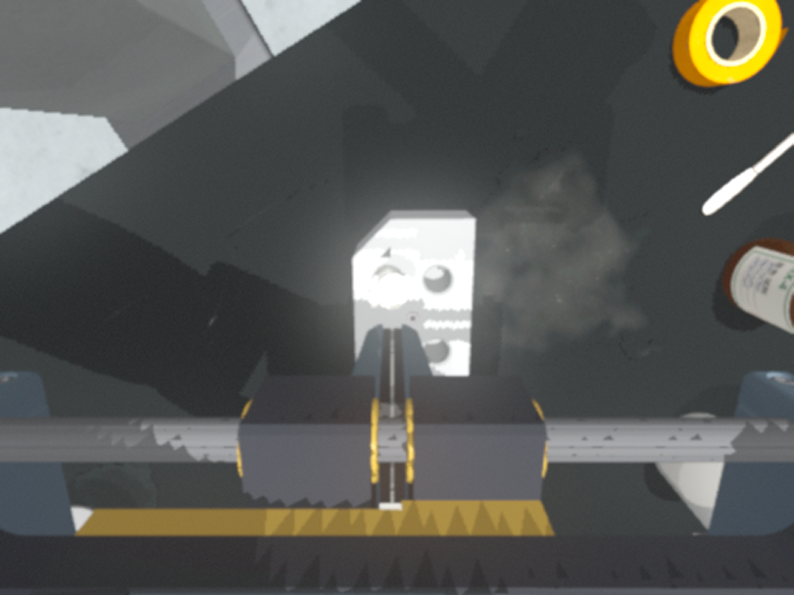

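The wrist view shows the cut corner at the upper left and tube 1's cap at about (390,288). The empty holes are at (437,278) and (437,351), and the fingers hide the rest. I'll fix the block pose from the holes in the wrist and top views.

```bash
python3 - <<'E'
from h import *
f=np.load('w1.npz');K,W=f['K'],f['W']
for u,v in [(437,278),(437,351),(390,217),(475,217),(470,375),(353,256)]:
    print('wrist',np.round(back(u/1.55,v/1.55,42,K,W),1))
m=camera_model('top');R=np.array(m['R']);T=np.eye(4);T[:3,:3]=R.T;T[:3,3]=-R.T@m['t']
for u,v in [(490,271),(523,216),(554,162),(587,109),(587,54),(442,302)]:
    print('top',np.round(back(80+u/3.6,120+v/3.6,42,np.array(m['K']),T),1))
E
```

```text
wrist [482.1 288.8  42. ]
wrist [526.6 265.2  42. ]
wrist [433.7 281.9  42. ]
wrist [459.3 327.3  42. ]
wrist [553.2 276.4  42. ]
wrist [443.5 249.6  42. ]
top [485.3 289.9  42. ]
top [529.1 264.8  42. ]
top [572.4 241.2  42. ]
top [615.4 215.7  42. ]
top [660.2 216.2  42. ]
top [460.6 326.8  42. ]
```

Block yaw is about 60.3°. The tubes are near (468,262), (511,237), (555,212) and (598,187). I'll press 5 mm to the tab side of each axis, starting by lowering over tube 1.

```bash
python3 -m crank '1 0 -7.5 0 0 0 0;1 0 0 40 0 0 0;1 0 0 40 0 0 0;1 0 0 8 0 0 0;1 0 0 2 0 0 0;1 0 0 2 0 0 0;1 0 0 2 0 0 0;1 0 0 2 0 0 0;1 0 0 0 0 0 0'
```

```text
time_s: 3.12
ee_pos: [465.7, 257.8, 85.4]
ee_rot: [180.0, 0.0, 150.5]
force: [-0.3, -0.8, 2.1]
gripper_width: 0.2
gripper_force: 1.1
```

```bash
python3 -m crank '1 0 0 2 0 0 0;1 0 0 2 0 0 0;1 0 0 1.5 0 0 0;1 0 0 1.5 0 0 0;1 0 0 1 0 0 0;1 0 0 1 0 0 0;1 0 0 0 0 0 0'
python3 -m crank '1 0 0 0.5 0 0 0;1 0 0 0 0 0 0'
```

```text
time_s: 4.0
ee_pos: [465.4, 258.0, 75.8]
ee_rot: [180.0, -0.0, 150.5]
force: [-1.5, -0.8, 0.5]
gripper_width: 0.2
gripper_force: 0.4
time_s: 4.25
ee_pos: [465.5, 258.0, 75.5]
ee_rot: [180.0, -0.0, 150.5]
force: [-0.1, -0.4, 2.0]
gripper_width: 0.6
gripper_force: 1.0
```

```bash
python3 -m crank '1 0 0 0.5 0 0 0;1 0 0 0 0 0 0'
python3 -m crank '1 0 0 0.5 0 0 0;1 0 0 0 0 0 0'
```

```text
time_s: 4.5
ee_pos: [465.7, 257.9, 75.4]
ee_rot: [180.0, 0.0, 150.5]
force: [-1.0, -0.7, 4.8]
gripper_width: 0.3
gripper_force: 2.4
time_s: 4.75
ee_pos: [465.8, 257.9, 75.3]
ee_rot: [179.9, 0.0, 150.5]
force: [-1.2, -0.8, 7.6]
gripper_width: 0.7
gripper_force: 3.8
```

Cap 1 is on its stop: 7.6 N with no further travel. Next I'll lift and move on to tube 2.

```bash
python3 -m crank '1 0 0 -17 0 0 0;1 0 0 -18 0 0 0;1 -25 0 0 0 0 0;1 -25 0 0 0 0 0;1 0 0 0 0 0 0'
python3 - <<'E'
from h import *
s,K,W=wcam();im=grab_frame('wrist');print(s['time_s'],s['ee_pos'],s['force'])
print([(np.round(d['point'],1).tolist(),round(d['p'],2)) for d in models.search_frame('cap_1','wrist')])
cv2.imwrite('pics/w2.png',cv2.resize(im[60:300,130:400],None,fx=2.5,fy=2.5))
E
```

```text
time_s: 5.38
ee_pos: [510.4, 232.4, 108.9]
ee_rot: [180.0, -0.0, 150.4]
force: [-0.9, -0.0, -0.4]
gripper_width: -0.0
gripper_force: 0.0
5.375 [510.3905493  232.35995868 108.88137392] [-0.89505151 -0.02742063 -0.44626111]
[([467.3, 263.2, 64.9], 0.66), ([512.0, 243.3, 65.8], 0.63)]
```

View pics/w2.png

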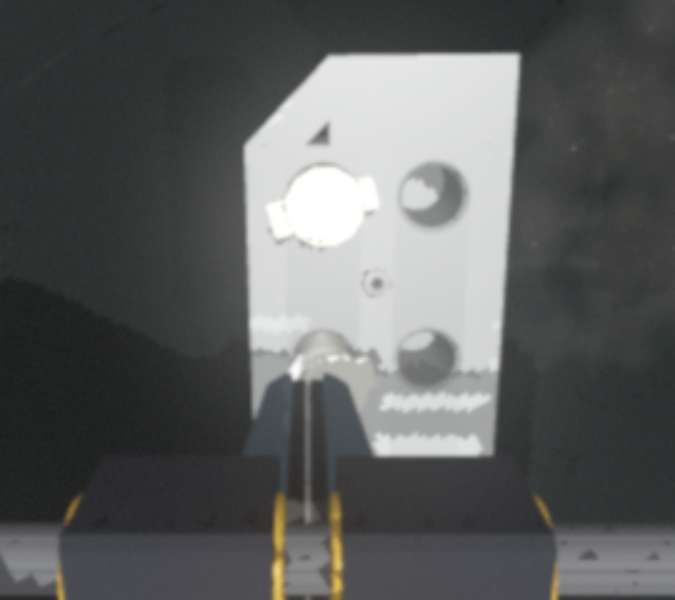

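Cap 1 at (325,205) lies flat and shut. The finger is over tube 2's cap, slightly to the tab side, so I'll lower it.

```bash
python3 -m crank '1 0 0 13 0 0 0;1 0 0 3 0 0 0;1 0 0 3 0 0 0;1 0 0 3 0 0 0;1 0 0 3 0 0 0;1 0 0 3 0 0 0;1 0 0 2 0 0 0;1 0 0 2 0 0 0;1 0 0 1 0 0 0;1 0 0 0 0 0 0'
python3 -m crank '1 0 0 0.5 0 0 0;1 0 0 0 0 0 0'
```

```text
time_s: 6.72
ee_pos: [509.0, 233.2, 76.3]
ee_rot: [180.0, -0.0, 150.5]
force: [-0.9, -0.5, 1.1]
gripper_width: 0.5
gripper_force: 0.5
time_s: 6.98
ee_pos: [509.0, 233.3, 76.0]
ee_rot: [180.0, 0.0, 150.5]
force: [-1.0, -1.6, 2.0]
gripper_width: 0.3
gripper_force: 1.0
```

```bash
python3 -m crank '1 0 0 0.5 0 0 0;1 0 0 0.5 0 0 0;1 0 0 0 0 0 0'
python3 -m crank '1 0 0 0.6 0 0 0;1 0 0 0 0 0 0'
```

```text
time_s: 7.35
ee_pos: [509.1, 233.1, 75.4]
ee_rot: [180.0, 0.0, 150.5]
force: [-0.6, -1.7, 6.0]
gripper_width: 0.2
gripper_force: 2.5
time_s: 7.6
ee_pos: [509.2, 233.1, 75.3]
ee_rot: [180.0, 0.0, 150.5]
force: [-2.0, -2.7, 8.6]
gripper_width: 0.5
gripper_force: 4.0
```

```bash
python3 -m crank '1 0 0 -17 0 0 0;1 0 0 -18 0 0 0;1 -25 0 0 0 0 0;1 -25 0 0 0 0 0;1 0 0 0 0 0 0'
python3 - <<'E'
from h import *
s,K,W=wcam();im=grab_frame('wrist')
print([(np.round(d['point'],1).tolist(),round(d['p'],2)) for d in models.search_frame('cap_1','wrist')])
cv2.imwrite('pics/w3.png',cv2.resize(im[0:240,130:400],None,fx=2.5,fy=2.5))
E
```

```text
time_s: 8.22
ee_pos: [554.4, 207.4, 108.3]
ee_rot: [180.0, 0.0, 150.4]
force: [0.0, -0.3, 0.1]
gripper_width: 0.5
gripper_force: 0.0
[([553.7, 216.1, 63.3], 0.75), ([502.8, 266.9, 39.3], 0.74), ([512.2, 235.7, 66.6], 0.71), ([469.6, 262.8, 62.8], 0.62)]
```

View pics/w3.png

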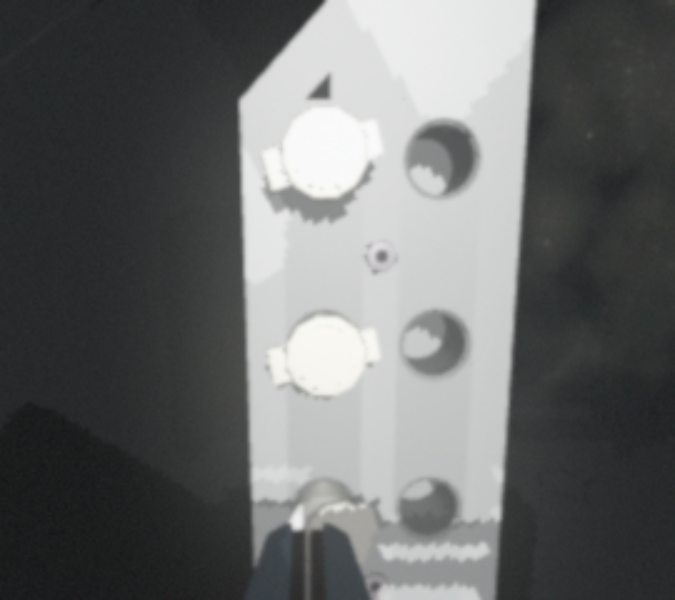

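Caps 1 (325,152) and 2 (325,355) are both flat and shut, and the finger is over cap 3 in the same way.

```bash
python3 -m crank '1 0 0 13 0 0 0;1 0 0 3 0 0 0;1 0 0 3 0 0 0;1 0 0 3 0 0 0;1 0 0 3 0 0 0;1 0 0 3 0 0 0;1 0 0 2 0 0 0;1 0 0 2 0 0 0;1 0 0 1 0 0 0;1 0 0 0 0 0 0'
python3 -m crank '1 0 0 0.5 0 0 0;1 0 0 0.5 0 0 0;1 0 0 0 0 0 0'
```

```text
time_s: 9.57
ee_pos: [552.5, 208.7, 76.2]
ee_rot: [180.0, -0.0, 150.5]
force: [0.2, -0.0, 0.5]
gripper_width: 0.6
gripper_force: 0.5
time_s: 9.95
ee_pos: [552.6, 208.7, 75.5]
ee_rot: [180.0, 0.0, 150.5]
force: [-0.5, -0.1, 2.9]
gripper_width: 0.4
gripper_force: 1.4
```

```bash
python3 -m crank '1 0 0 0.5 0 0 0;1 0 0 0 0 0 0'
```

```text
time_s: 10.2
ee_pos: [552.7, 208.6, 75.4]
ee_rot: [180.0, 0.0, 150.5]
force: [-1.3, -2.0, 5.1]
gripper_width: 0.4
gripper_force: 2.7
```

```bash
python3 -m crank '1 0 0 0.6 0 0 0;1 0 0 0 0 0 0'
python3 -m crank '1 0 0 -20 0 0 0;1 0 0 -40 0 0 0;1 0 0 -45 0 0 0;1 45 0 0 0 0 0;1 45 0 0 0 0 0;1 45 0 0 0 0 0;1 45 0 0 0 0 0;1 45 0 0 0 0 0;1 20 0 0 0 0 0;1 0 0 0 0 0 0'
python3 - <<'E'
from h import *
a=grab_frame('top')[125:225,190:280];b=grab_frame('scene')[165:265,200:290]
print(env.state()['force'])
for c in('top','scene'):print([(np.round(d['point'],1).tolist(),round(d['p'],2)) for d in models.search_frame('cap_1',c)])
o=cv2.imread('pics/top0.png')[125:225,190:280]
cv2.imwrite('pics/end.png',cv2.resize(np.hstack([o,a,b]),None,fx=2.95,fy=2.95,interpolation=cv2.INTER_CUBIC))
E
```

```text
time_s: 10.45
ee_pos: [552.8, 208.6, 75.3]
ee_rot: [179.9, 0.0, 150.5]
force: [-1.1, -1.9, 8.7]
gripper_width: 0.4
gripper_force: 4.0
time_s: 11.7
ee_pos: [338.2, 329.8, 179.1]
ee_rot: [180.0, -0.0, 150.7]
force: [0.6, -0.3, -0.4]
gripper_width: 0.6
gripper_force: 0.0
[ 0.44218908 -0.11658882 -0.31766107]
[([516.8, 238.6, 63.3], 0.54), ([466.2, 262.3, 62.3], 0.51), ([554.9, 213.9, 64.5], 0.51), ([560.3, 212.0, 61.7], 0.37), ([444.2, 511.2, 16.7], 0.37)]
[([507.4, 237.1, 67.8], 0.56), ([599.1, 187.1, 66.9], 0.56)]
```

View pics/end.png

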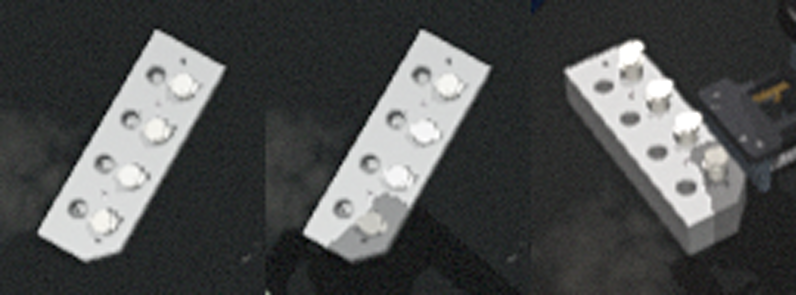

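The block has not moved. Caps 1 to 3 are flat, and cap 4 at (450,85) is unchanged and ajar. The arm is clear, so I'm handing in.

```bash
python3 -c "
from workcell import env
print(env.job_done())"
```

```text
the job is handed in; nothing more can be done
None
```

I tapped caps 1, 2 and 3 shut in that order, with no more than about 9 N measured on the tool after each press; cap 4 still looks ajar, the block has not visibly moved, the arm is clear, and the job is handed in (no verdict was returned).

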